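# Turn the tube rotator's wheel to its loading position

## Task

Bring the tube rotator's wheel to its loading position: gently push one white or red spoke after another with the fingertips, either way round, until the red spoke points straight up, and leave the wheel at rest there. Only push: do not grip or squeeze the spokes, do not shift, tip or lift the rotator's stand, and leave the other things on the bench alone.

Things in the scene. Friction and masses are not known exactly. Their poses are not given: they have to be found in the camera images.
- rotator_stand: Stand of the tube rotator, loose on the bench (3 kg, rubber feet): grey base 170 (x) x 200 (y) x 28 mm high, and behind the wheel a 62 x 85 mm grey column that rises to 189 mm (its front face lies 38 mm behind the middle plane of the spokes). Origin: centre of the underside; its -x side is the front, where the wheel is; z is up.
- hub (a point): Centre of the wheel, on the level axle in the middle plane of the spokes, 165 mm above the bench, 35 mm in front of the stand's origin. A point of the stand, with its axes: x runs along the axle from front to back, so the wheel lies in its y-z plane. Hub radius 22 mm; a steel ring 10 mm thick, outer radius 55 mm, joins the spokes; outside it the gaps between spokes are open for a finger.
- wheel (a joint): Angle of the wheel (rad): 0 or 6.283 with the red spoke straight up; grows as the wheel turns clockwise seen from the front (at small positive values the red spoke leans to the stand's -y side). Starts between 1.1 and 5.2. No stop, no spring: friction of 0.08 N m (about 1 N at a spoke) keeps it where it is left; the spokes are smooth plastic.
- red_tip (a point): Outer end of the red spoke, 122 mm from the axle; z points outward along the red spoke, x along the axle to the back. Six like spokes stand 60 degrees apart, one red, five white: flat, 24 mm wide along the axle, 10 mm thick, solid to 106 mm from the axle and then an open two-pronged clip to 122 mm.
- tall_vial_mid (a point): tall glass vial with a black cap, 22 mm across, 96 mm high; stands on the bench, leave it alone. The point is its centre, half-way up.
- tissue_grinder_mid (a point): glass tube in a brown-red rubber stopper, 41 mm across, 95 mm high; stands on the bench, leave it alone. The point is its centre, half-way up.
- petri_dish_mid (a point): clear covered dish, 57 mm across, 14 mm high; stands on the bench, leave it alone. The point is its centre, half-way up.
- tip_box_mid (a point): blue pipette-tip box with a clear lid, 92x123x86 mm; stands on the bench, leave it alone. The point is its centre, half-way up.
- spirit_lamp_mid (a point): small round glass lamp with a metal cap, 62 mm across, 82 mm high; stands on the bench, leave it alone. The point is its centre, half-way up.

How it is judged:
By the outcome, as a careful person would: the job done as asked, in the order asked, and still so for the second after the job is handed in, with the robot touching nothing.
It also fails if it takes over 64 s, if anything falls off the work surface, if the arm or the gripper's body presses on something with over 40 N, if the wrist force passes 120 N, or if a joint passes its speed limit or range.

## Robot

A 6-joint arm with a two-finger parallel gripper is mounted at the origin on a cart in front of the work surface, level with it; the furniture and walls round the work are solid. World frame = base frame: x ahead of the robot, y to its left, z up, the work surface at z = 0. Lengths are in m, angles in rad, forces in N, time in s.
With the tool pointing down it reaches from about 0.25 to 0.725 m from the base axis. Payload 4 kg.
Tool frame: the origin (TCP) lies on the centre line of the jaws, within the pads' length; the fingertips stand 11 mm ahead of it and the grasp point (between the pads) lies 8 mm behind it; z points along the fingers, x is the direction in which the jaws open and shut, and the axes are right-handed (so a half turn about z gives the same grasp; the last joint's range is limited). The gripper opens to 85 mm and grips with 20 to 120 N. Pads are 22 mm wide; open, the fingers measure 114 mm over their backs; the gripper's body (76 mm by 85 mm) begins 54 mm behind the grasp point. The pads swing forward as they close: fully open they stand 13 mm farther back than shut.
Start: joints at [-1.174, 0.241, 0.005, 1.335, 0, 1.571], TCP at [0.193, -0.461, 0.215] pointing down, gripper open.
Joint ranges: [-2.72, 2.72], [-1.05, 1.87], [-1.09, 1.28], [-1.99, 2.15], [-1.42, 1.44], [-3.14, 3.14]. Speed limits (rad/s): [2.79, 2.79, 3.14, 3.14, 3.14, 3.14].

## Interface

Orientations are given as a unit quaternion [x, y, z, w].
In Python, from workcell import bot, viewer, order gives the robot as it stands. The module is installed in compiled form; this text tells all that it offers.
- The arm moves only by the tool send_rows, never from a script. Its argument "increments" is a list that holds one entry, the list of rows, each a list of 4 numbers: the shift along the tool's x, y, z in m, then the turn about the tool's z in degrees. A call has exactly 8 rows; each row shifts and turns the pose as measured when the row begins, along the tool's axes as they then stand; what a row does not reach is not made up. A row lasts 1/10 s, in which the tool goes at most 50 mm and 8.59 degrees, less where a joint would pass 70% of its speed; a pose out of reach is approached as far as the arm can. A call is refused whole if a number of a shift passes 0.05 or a number of a turn 8.59, either way. A call with a gripper value outside its range is refused whole. "hand" is the closure, from -1 (fully open) to 1 (shut), so that 0 is half open, set as the call begins (left out, the last holds). The fingers move at their own pace and stop on an object; the grip force is fixed at half the most. Time passes only in rows, so rows that do not move let the fingers close, or fill a call up. It gives the time, the measured TCP pose, the force and the opening at its end, in the units of the state.
- bot.get_obs(): the state, without advancing time (a new reading comes with each control period).
- viewer.camera(name): name is "scene" or "top"; returns a dict with "image" (480x640x3 uint8, red, green, blue), "range_z" (480x640 float32, m along the optical axis (not along the pixel's ray), 0 where there is no reading), "camera_matrix" (3x3 intrinsics, pixels), "eye" and "rotation" of the camera in the world. Camera axes: x right, y down, z forward; pixel columns grow to the right and rows downward; lengths in m; the calibration is good to about 2 mm. A picture is of the moment at which its call begins.
- order.job_done(): hands the job in, once; it reports no verdict.
The state is a dict: "clock": time; "joint_pos": joint angles; "joint_vel": joint speeds; "tau": joint torques, N m; "eef_pos": TCP position; "tool_rot": TCP orientation; "ft_force": force on the tool from outside, world axes, zero at the start; "ft_torque": the same for the moment, N m; "grip_width": finger opening in m.
Only numpy, scipy, OpenCV 4.12 (cv2) and the standard library are available. Lean on these libraries where they do the work, as an engineer would, in place of code of your own. Each camera call takes 0.05 s, during which the arm holds its last target.

## Working session

There is one attempt and no reset: what is moved stays moved. The work goes in short steps, Python scripts to look and compute and a tool call to move; the robot and the scene stay as the last step left them, time stands still between calls to the robot, and variables do not carry over. Pictures are saved under pics/ and viewed, and the job is handed in when it is done.

Besides the shell and the picture viewer there is one more tool, called as name([rows], argument=value, ...), one row to a line, values as JSON. send_rows: Moves the arm, as the interface text tells. Its arguments: {"type":"object","properties":{"increments":{"type":"array","items":{"type":"array","items":{"type":"array","items":{"type":"number"}}}},"hand":{"type":"number"}},"required":["increments"]}

```bash
mkdir -p pics; python3 - <<'E'
from workcell import bot, viewer
import cv2,numpy as np,pickle
d={}
for n in("scene","top"):
    c=viewer.camera(n); d[n]=c
    cv2.imwrite(f"pics/{n}0.png",c["image"][:,:,::-1]); print(n,c["eye"],c["rotation"],c["camera_matrix"])
pickle.dump(d,open("c0.pkl","wb"))
print(bot.get_obs())
E
```

```text
scene [-0.35951739  0.77305403  0.88040284] [-0.35098106  0.7910825  -0.45957044  0.19948878] [[556.62002918   0.         316.99826799]
 [  0.         556.62002918 248.92596889]
 [  0.           0.           1.        ]]
top [ 0.28980099 -0.05593714  1.17378733] [ 0.71272156 -0.6930931   0.07378137 -0.0787797 ] [[448.18419547   0.         314.30380065]
 [  0.         448.18419547 237.88857336]
 [  0.           0.           1.        ]]
{'clock': 0.1, 'joint_pos': array([-1.17399911e+00,  2.41326190e-01,  3.87882785e-03,  1.33521139e+00,
       -1.92459151e-05,  1.57081984e+00]), 'joint_vel': array([ 0.00033567, -0.00059154,  0.00177028, -0.00224919, -0.00075837,
        0.00066085]), 'tau': array([-5.00813640e-04, -3.73136902e+01,  2.53010541e+01,  1.09002189e-02,
       -7.41129543e-05,  1.40467137e-06]), 'eef_pos': array([ 0.19299939, -0.46060968,  0.21451532]), 'tool_rot': array([ 8.32599400e-01, -5.53874870e-01, -7.80671064e-04, -5.07746278e-04]), 'ft_force': array([ 0.17467645, -0.29977354,  0.43477599]), 'ft_torque': array([ 0.00019854, -0.01153327,  0.0302872 ]), 'grip_width': 0.08560558546320168}
```

View pics/scene0.png

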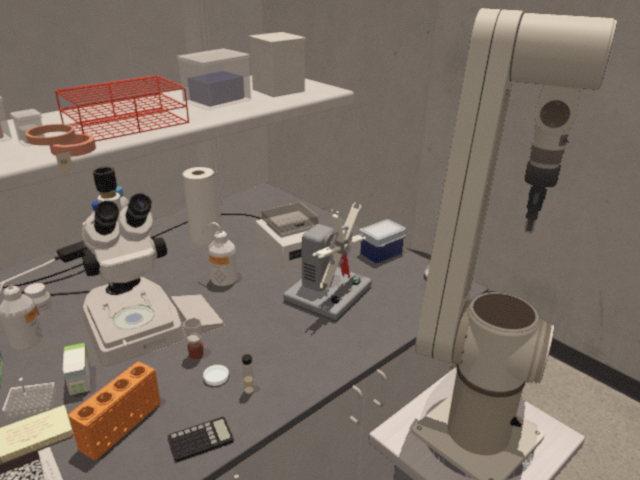

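View pics/top0.png

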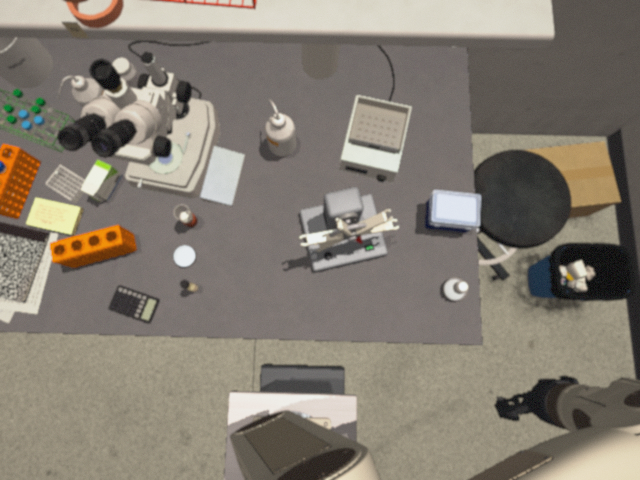

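```bash
cat >h.py <<'E'
from workcell import bot, viewer, order
import cv2,numpy as np
from scipy.spatial.transform import Rotation as R
def cloud(c):
    z=c["range_z"]; K=c["camera_matrix"]
    v,u=np.mgrid[:480,:640]
    p=np.stack([(u-K[0,2])/K[0,0]*z,(v-K[1,2])/K[1,1]*z,z],-1)
    return p@R.from_quat(c["rotation"]).as_matrix().T+c["eye"], z>0
def proj(c,P):
    q=(np.atleast_2d(P)-c["eye"])@R.from_quat(c["rotation"]).as_matrix()
    K=c["camera_matrix"]; return q[:,:2]/q[:,2:]*K[0,0]+K[:2,2]
E
python3 - <<'E'
import pickle;from h import *
d=pickle.load(open("c0.pkl","rb"))
for n in d:
    P,ok=cloud(d[n]); 
    m=ok&(abs(P[...,0]-.45)<.3)&(abs(P[...,1]+.12)<.2)
    print(n)
    b=m&(P[...,2]>.02)&(P[...,2]<.034)&(abs(P[...,0]-.45)<.2)
    b=b.astype(np.uint8); k,l,s,ce=cv2.connectedComponentsWithStats(b)
    i=1+np.argmax(s[1:,4]); pts=P[l==i][:,:2].astype(np.float32); print(len(pts),pts.min(0),pts.max(0),cv2.minAreaRect(pts),np.median(P[l==i][:,2]))
    t=m&(P[...,2]>.18)&(P[...,2]<.195)
    print('col',t.sum(),cv2.minAreaRect(P[t][:,:2].astype(np.float32)))
    im=d[n]["image"].astype(int)
    r=m&(im[...,0]>120)&(im[...,1]<70)&(im[...,2]<80)
    print('red',r.sum(),np.percentile(P[r],[2,50,98],axis=0) if r.sum() else '')
    for (u,v) in ([(345,235)] if n=='top' else [(345,245)]):
        s=d[n]["image"][v-80:v+80,u-80:u+80,::-1]
        cv2.imwrite(f"pics/crop_{n}.png",cv2.resize(s,(600,600),interpolation=cv2.INTER_CUBIC))
E
```

```text
scene
1897 [ 0.45663682 -0.23181301] [0.6406301 0.0009434] ((0.561724066734314, -0.1157318502664566), (0.17303892970085144, 0.20529592037200928), 14.64925479888916) 0.02976429231997013
col 666 ((0.5609601736068726, -0.07907219231128693), (0.11339377611875534, 0.16589276492595673), 14.941520690917969)
red 1 [[ 0.54365379 -0.1558003   0.05542726]
 [ 0.54365379 -0.1558003   0.05542726]
 [ 0.54365379 -0.1558003   0.05542726]]
top
1623 [ 0.45745352 -0.23461993] [ 0.5632017  -0.02820308] ((0.5137159824371338, -0.1320955604314804), (0.06919214874505997, 0.1992255002260208), 14.397963523864746) 0.026938857260661475
col 1330 ((0.56048983335495, -0.0801471546292305), (0.11151622235774994, 0.16026146709918976), 14.653130531311035)
red 0
```

View pics/crop_scene.png

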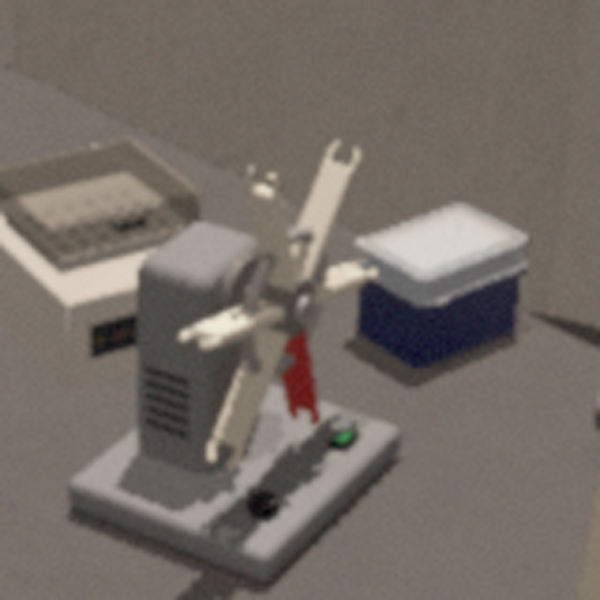

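View pics/crop_top.png

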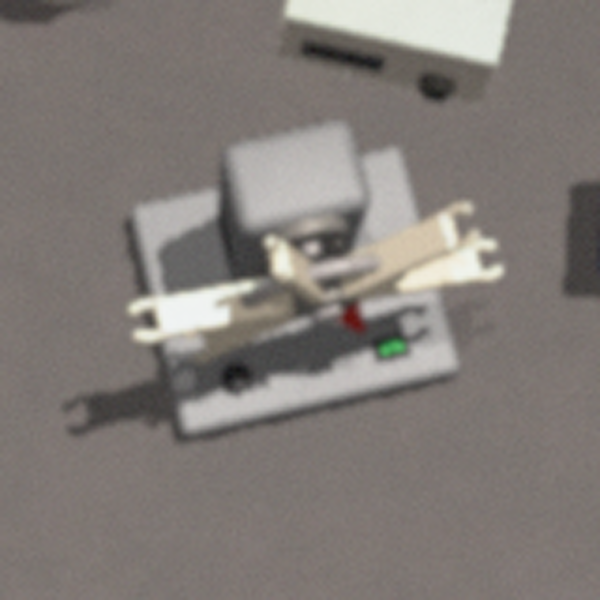

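```bash
cat >>h.py <<'E'
yaw=np.deg2rad(14.6); C=np.array([.5615,-.1157]); 
X=np.array([np.cos(yaw),np.sin(yaw),0]);Y=np.array([-np.sin(yaw),np.cos(yaw),0])
hub=np.array([*C,0.165])-.035*X
def wheel(cams):
    A=[];red=[]
    for c in cams:
        P,ok=cloud(c); L=(P-hub); x=L@X;y=L@Y;z=L[...,2]; r=np.hypot(y,z)
        m=ok&(abs(x)<.018)&(r>.06)&(r<.12)
        # angle theta: leans to -y positive, from up
        th=np.arctan2(-y,z); A.append(np.c_[th[m],x[m],r[m]])
        im=c["image"].astype(int); rr=m&(im[...,0]>1.8*im[...,1])&(im[...,0]>1.8*im[...,2])
        red.append(th[rr])
    return A,red
E
python3 - <<'E'
import pickle;from h import *
d=pickle.load(open("c0.pkl","rb"))
print(hub)
A,red=wheel([d["scene"],d["top"]])
for a,r in zip(A,red):
    print(len(a),'phase deg',np.rad2deg(np.angle(np.mean(np.exp(6j*a[:,0])))/6), 'x med',np.median(a[:,1]))
    print(np.histogram(np.rad2deg(a[:,0]),bins=np.arange(-180,181,10))[0]); print(len(r),np.rad2deg(np.median(r)) if len(r) else '')
for n in d:
  P,ok=cloud(d[n]);im=d[n]["image"]
  i3=cv2.resize(im,None,fx=1,fy=1)[:,:,::-1].copy()
E
```

```text
[ 0.52763018 -0.12452243  0.165     ]
810 phase deg -17.07937316951994 x med -0.0021271032577001264
[  0   0   0   1 176   5   0   0   0   0 114   3   0   0   0  12 150   0
   0   0   0  98  87   0   0   0   0  47  16   0   0   0   0   6  94   1]
78 163.8960611075431
864 phase deg -16.785340964451724 x med -0.0025959102562193234
[  0   0   0   3  88   0   0   0   0   0 234   1   0   0   0   0 102   6
   0   0   0   6 236   0   0   0   0  86  73   0   0   0   0  22   7   0]
16 158.89844983134208
```

```bash
cat >>h.py <<'E'
def plan(y,z,x=0.,n=8,step=.04):
    "rows to local target (x,y from hub along X,Y; z world), tool x along X"
    o=bot.get_obs(); p=o["eef_pos"]; r=R.from_quat(o["tool_rot"]).as_matrix()
    t=np.array([*(hub+x*X+y*Y)[:2],z])
    tgt=np.c_[X,-Y,[0,0,-1]]
    dy=np.rad2deg((R.from_matrix(r.T@tgt)).as_rotvec()); 
    L=p-hub
    print('clk',o["clock"],'local',(L@X).round(4),(L@Y).round(4),'z',p[2].round(4),'rotneed',dy.round(1),'F',o["ft_force"].round(1),'w',o["grip_width"])
    N=int(max(np.ceil(np.linalg.norm(t-p)/step),np.ceil(abs(dy[2])/8)))
    rows=[]; 
    for i in range(N):
        ri=r@R.from_rotvec([0,0,np.deg2rad(dy[2]*i/N)]).as_matrix()
        rows.append([*(ri.T@((t-p)/N)).round(3),round(dy[2]/N,1)])
    print(N);[print(q) for q in rows]
E
python3 - <<'E'
from h import *
plan(-.12,.36)
E
```

```text
clk 0.1 local -0.4085 -0.2409 z 0.2145 rotneed [ -0.1   0.1 -81.9] F [ 0.2 -0.3  0.4] w 0.08560558546320168
12
[np.float64(-0.005), np.float64(-0.035), np.float64(-0.012), np.float64(-6.8)]
[np.float64(-0.001), np.float64(-0.035), np.float64(-0.012), np.float64(-6.8)]
[np.float64(0.003), np.float64(-0.035), np.float64(-0.012), np.float64(-6.8)]
[np.float64(0.007), np.float64(-0.035), np.float64(-0.012), np.float64(-6.8)]
[np.float64(0.012), np.float64(-0.034), np.float64(-0.012), np.float64(-6.8)]
[np.float64(0.015), np.float64(-0.032), np.float64(-0.012), np.float64(-6.8)]
[np.float64(0.019), np.float64(-0.03), np.float64(-0.012), np.float64(-6.8)]
[np.float64(0.023), np.float64(-0.027), np.float64(-0.012), np.float64(-6.8)]
[np.float64(0.026), np.float64(-0.025), np.float64(-0.012), np.float64(-6.8)]
[np.float64(0.028), np.float64(-0.021), np.float64(-0.012), np.float64(-6.8)]
[np.float64(0.031), np.float64(-0.018), np.float64(-0.012), np.float64(-6.8)]
[np.float64(0.033), np.float64(-0.014), np.float64(-0.012), np.float64(-6.8)]
```

Raise first while turning, then advance; fingers shut.

send_rows([
  [[0,0,-0.03,-7],[0,0,-0.03,-7],[0,0,-0.03,-7],[0,0,-0.03,-7],[0,0,-0.02,-7],[0,0,0,-7],[0,0,0,-7],[0,0,0,-7]],
], hand=1)

```text
clock: 0.9
eef_pos: [0.1921, -0.4585, 0.3553]
tool_rot: [0.997, -0.078, -0.003, -0.006]
ft_force: [0.7, -0.3, -0.6]
grip_width: 0.0002
```

```bash
python3 - <<'E'
from h import *
plan(-.12,.36)
E
```

```text
clk 0.9 local -0.4089 -0.2387 z 0.3553 rotneed [ -0.7   0.3 -23.6] F [ 0.7 -0.3 -0.6] w 0.0001551201910069922
11
[np.float64(0.03), np.float64(-0.025), np.float64(-0.0), np.float64(-2.1)]
[np.float64(0.031), np.float64(-0.024), np.float64(-0.0), np.float64(-2.1)]
[np.float64(0.032), np.float64(-0.022), np.float64(-0.0), np.float64(-2.1)]
[np.float64(0.032), np.float64(-0.021), np.float64(-0.0), np.float64(-2.1)]
[np.float64(0.033), np.float64(-0.02), np.float64(-0.0), np.float64(-2.1)]
[np.float64(0.034), np.float64(-0.019), np.float64(-0.0), np.float64(-2.1)]
[np.float64(0.035), np.float64(-0.018), np.float64(-0.0), np.float64(-2.1)]
[np.float64(0.035), np.float64(-0.016), np.float64(-0.0), np.float64(-2.1)]
[np.float64(0.036), np.float64(-0.015), np.float64(-0.0), np.float64(-2.1)]
[np.float64(0.036), np.float64(-0.014), np.float64(-0.0), np.float64(-2.1)]
[np.float64(0.037), np.float64(-0.012), np.float64(-0.0), np.float64(-2.1)]
```

send_rows([
  [[0.03,-0.025,0,-3],[0.031,-0.024,0,-3],[0.032,-0.022,0,-3],[0.033,-0.021,0,-3],[0.034,-0.019,0,-3],[0.035,-0.018,0,-3],[0.036,-0.016,0,-3],[0.036,-0.014,0,-3]],
])

```text
clock: 1.7
eef_pos: [0.4597, -0.2871, 0.3513]
tool_rot: [0.991, 0.134, -0.005, -0.009]
ft_force: [-0.2, -0.5, -0.5]
grip_width: 0.0
```

```bash
python3 - <<'E'
from h import *
plan(-.12,.35)
E
```

```text
clk 1.7 local -0.1067 -0.1402 z 0.3513 rotneed [-1.1  0.4  0.8] F [-0.2 -0.5 -0.5] w 1.8094391364371815e-05
3
[np.float64(0.036), np.float64(-0.006), np.float64(0.0), np.float64(0.3)]
[np.float64(0.036), np.float64(-0.006), np.float64(0.0), np.float64(0.3)]
[np.float64(0.036), np.float64(-0.007), np.float64(0.0), np.float64(0.3)]
```

send_rows([
  [[0.035,-0.006,0,0.3],[0.035,-0.006,0,0.3],[0.035,-0.007,0,0.3],[0,0,0.03,0],[0,0,0.03,0],[0,0,0.03,0],[0,0,0.02,0],[0,0,0,0]],
])

```text
clock: 2.5
eef_pos: [0.5647, -0.2311, 0.2305]
tool_rot: [0.991, 0.132, -0.007, -0.011]
ft_force: [-1.4, 0.3, 0.2]
grip_width: -0.0
```

```bash
cat >>h.py <<'E'
def look(tag):
    cs=[viewer.camera("scene"),viewer.camera("top")]
    A,red=wheel(cs)
    for a,r in zip(A,red):
        print('phase',np.rad2deg(np.angle(np.mean(np.exp(6j*a[:,0])))/6).round(2),'red',len(r),np.rad2deg(np.median(r)) if len(r) else '')
    o=[]
    for c in cs:
        u,v=proj(c,hub)[0].astype(int); o.append(cv2.resize(c["image"][max(v-80,0):v+80,u-60:u+60,::-1],(390,520),interpolation=cv2.INTER_CUBIC))
    cv2.imwrite(f"pics/{tag}.png",np.hstack(o))
    return cs
E
python3 - <<'E'
from h import *
plan(-.12,.231)
look("a1")
E
```

```text
clk 2.5 local 0.009 -0.1124 z 0.2305 rotneed [-1.4  0.6  0.5] F [-1.4  0.3  0.2] w -3.77836647423896e-05
1
[np.float64(-0.009), np.float64(0.007), np.float64(-0.001), np.float64(0.5)]
phase -17.21 red 78 163.4671805464561
phase -15.6 red 18 158.53000080107054
```

View pics/a1.png

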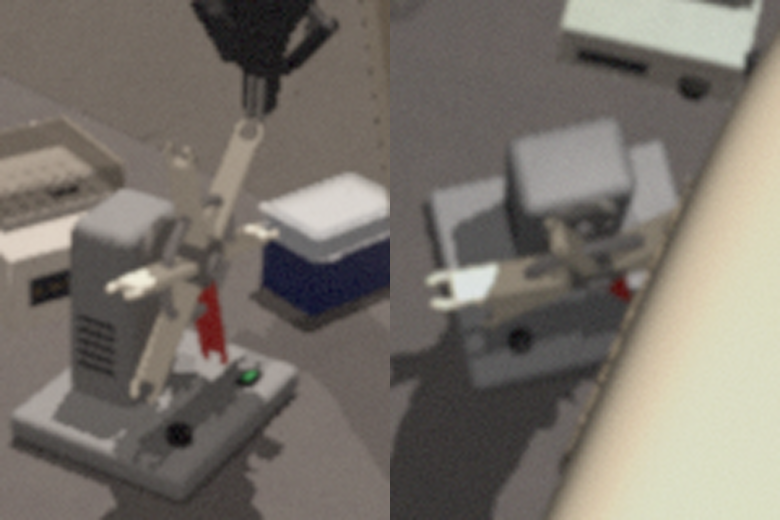

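send_rows([
  [[-0.009,0,0,0.5],[0,-0.007,0,0],[0,-0.007,0,0],[0,-0.007,0,0],[0,-0.007,0,0],[0,-0.007,0,0],[0,-0.007,0,0],[0,-0.007,0,0]],
])

```text
clock: 3.4
eef_pos: [0.546, -0.1847, 0.2421]
tool_rot: [0.992, 0.126, 0.001, -0.007]
ft_force: [-0.6, -0.4, 1.0]
grip_width: -0.0004
```

```bash
python3 - <<'E'
from h import *
plan(.028,.231)
look("a2")
E
```

```text
clk 3.4 local 0.0026 -0.0628 z 0.2421 rotneed [-0.8 -0.2 -0.1] F [-0.6 -0.4  1. ] w -0.00036702815583245017
3
[np.float64(-0.001), np.float64(-0.03), np.float64(0.004), np.float64(-0.0)]
[np.float64(-0.001), np.float64(-0.03), np.float64(0.004), np.float64(-0.0)]
[np.float64(-0.001), np.float64(-0.03), np.float64(0.004), np.float64(-0.0)]
phase -17.59 red 75 163.56946140208308
phase -14.85 red 0
```

View pics/a2.png

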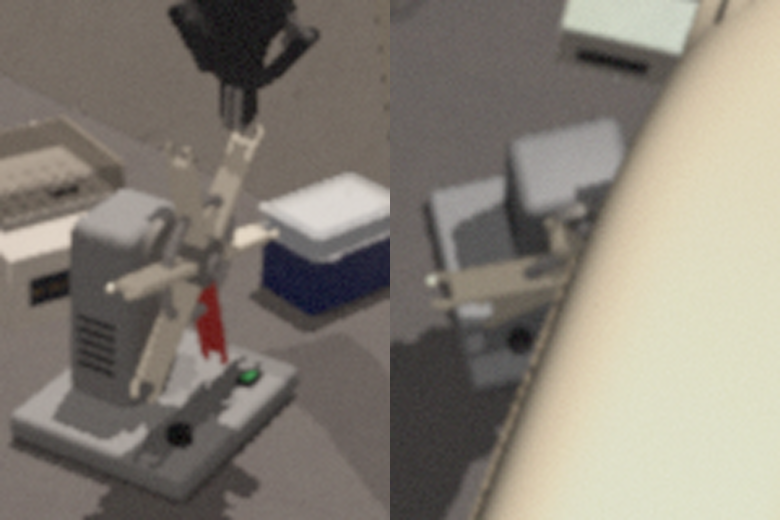

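```bash
python3 - <<'E'
from h import *
c=viewer.camera("scene"); P,ok=cloud(c); o=bot.get_obs();print(o["eef_pos"],o["joint_vel"].round(3))
im=c["image"]
L=P-hub;x=L@X;y=L@Y;z=P[...,2]
m=ok&(abs(x)<.06)&(y>-.14)&(y<.03)&(z>.2)&(z<.32)
dark=m&(im.max(-1)<110)
print(dark.sum()); 
for lo in np.arange(.2,.32,.01):
    q=dark&(z>=lo)&(z<lo+.01)
    if q.sum(): print(round(lo,2),q.sum(),'x',np.percentile(x[q],[5,50,95]).round(3),'y',np.percentile(y[q],[5,50,95]).round(3))
u,v=proj(c,o["eef_pos"])[0]; print(u,v); u=int(u);v=int(v)
print(proj(c,o["eef_pos"]-[0,0,.011]))
cv2.imwrite("pics/a3.png",cv2.resize(im[v-40:v+50,u-45:u+45,::-1],(600,600),interpolation=cv2.INTER_CUBIC))
E
```

```text
[ 0.54608027 -0.18491081  0.24207424] [-0.012  0.009  0.008 -0.002 -0.003 -0.003]
343
0.2 8 x [-0.003 -0.002  0.001] y [-0.03  -0.004  0.029]
0.21 16 x [-0.005 -0.002  0.005] y [-0.017  0.022  0.028]
0.25 1 x [-0.001 -0.001 -0.001] y [-0.069 -0.069 -0.069]
0.26 22 x [-0.008  0.     0.009] y [-0.061 -0.052 -0.049]
0.27 44 x [-0.01  -0.     0.016] y [-0.067 -0.053 -0.047]
0.28 40 x [-0.011 -0.003  0.016] y [-0.066 -0.055 -0.049]
0.29 38 x [-0.01  -0.001  0.015] y [-0.065 -0.053 -0.049]
0.3 58 x [-0.022  0.005  0.027] y [-0.059 -0.051 -0.047]
0.31 116 x [-0.03   0.005  0.036] y [-0.07  -0.052 -0.047]
352.4054752116976 210.5254589973196
[[352.24378152 214.29644498]]
```

View pics/a3.png

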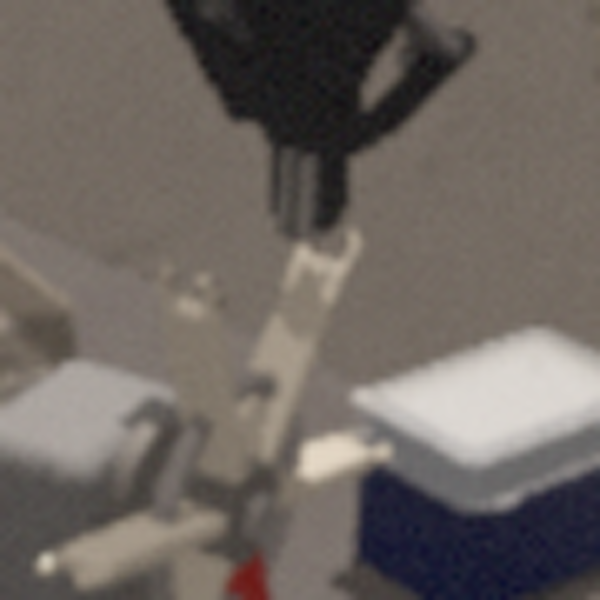

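```bash
python3 - <<'E'
from h import *
c=viewer.camera("scene"); 
import pickle;d=pickle.load(open("c0.pkl","rb"))
for cc in (d["scene"],d["top"],c):
    A,_=wheel([cc]);a=A[0]; th=np.rad2deg(a[:,0])
    for k in range(6):
        t0=163-60*k; dd=(th-t0+30)%60-30; s=abs((th-t0+180)%360-180)<25
        print(t0,s.sum(),np.median(((th-t0+180)%360-180)[s]).round(1), 'rmax',a[s,2].max().round(3),end=' | ')
    print()
print(proj(c,hub+np.sin(np.deg2rad(-43))*Y*.122+[0,0,.122*np.cos(np.deg2rad(43))]))
E
```

```text
163 101 0.9 rmax 0.115 | 103 63 -4.5 rmax 0.119 | 43 185 -3.2 rmax 0.12 | -17 162 -1.1 rmax 0.12 | -77 117 3.5 rmax 0.12 | -137 182 2.9 rmax 0.118 | 
163 29 -5.0 rmax 0.118 | 103 159 -3.1 rmax 0.12 | 43 242 -0.8 rmax 0.119 | -17 108 3.1 rmax 0.12 | -77 235 2.6 rmax 0.118 | -137 91 0.3 rmax 0.118 | 
163 102 0.5 rmax 0.118 | 103 65 -4.2 rmax 0.118 | 43 208 -3.6 rmax 0.12 | -17 165 -1.0 rmax 0.119 | -77 117 3.3 rmax 0.119 | -137 178 2.2 rmax 0.118 | 
[[357.26033175 203.82876454]]
```

send_rows([
  [[0,0,-0.02,0],[0,0,-0.02,0],[0,0.02,-0.01,0],[0,0.02,0,0],[0,0.02,0,0],[-0.002,0.01,0,0],[0,0,0,0],[0,0,0,0]],
])

```text
clock: 4.4
eef_pos: [0.562, -0.2581, 0.2908]
tool_rot: [0.992, 0.125, -0.001, -0.007]
ft_force: [0.2, 0.1, -0.4]
grip_width: 0.0001
```

```bash
python3 - <<'E'
from h import *
plan(-.12,.231)
c=viewer.camera("scene"); P,ok=cloud(c); o=bot.get_obs();p=o["eef_pos"]
im=c["image"]
L=P-p;x=L@X;y=L@Y;z=L[...,2]
m=ok&(abs(x)<.06)&(abs(y)<.05)&(abs(z)<.1)
for lo in np.arange(-.03,.06,.005):
    q=m&(z>=lo)&(z<lo+.005)
    if q.sum(): print(round(lo,3),q.sum(),'x',np.percentile(x[q],[5,50,95]).round(3),'y',np.percentile(y[q],[5,50,95]).round(3))
u,v=proj(c,p)[0].astype(int); print(u,v)
cv2.imwrite("pics/a4.png",cv2.resize(im[v-40:v+50,u-45:u+45,::-1],(600,600),interpolation=cv2.INTER_CUBIC))
E
```

```text
clk 4.4 local -0.0004 -0.1379 z 0.2908 rotneed [-0.8 -0.  -0.2] F [ 0.2  0.1 -0.4] w 0.00013477056265640542
2
[np.float64(0.0), np.float64(-0.009), np.float64(0.03), np.float64(-0.1)]
[np.float64(0.0), np.float64(-0.009), np.float64(0.03), np.float64(-0.1)]
0.015 4 x [-0.003  0.001  0.009] y [0.004 0.007 0.009]
0.02 9 x [-0.007  0.001  0.008] y [-0.     0.012  0.014]
0.025 21 x [-0.011 -0.003  0.01 ] y [-0.002  0.01   0.014]
0.03 16 x [-0.014 -0.003  0.009] y [-0.003  0.01   0.013]
0.035 22 x [-0.012 -0.001  0.016] y [-0.001  0.007  0.013]
0.04 23 x [-0.013 -0.005  0.008] y [-0.007  0.008  0.013]
0.045 18 x [-0.013 -0.001  0.014] y [-0.006  0.008  0.014]
0.05 24 x [-0.013 -0.004  0.013] y [-0.004  0.008  0.014]
0.055 17 x [-0.013 -0.003  0.009] y [0.003 0.01  0.015]
368 184
```

View pics/a4.png

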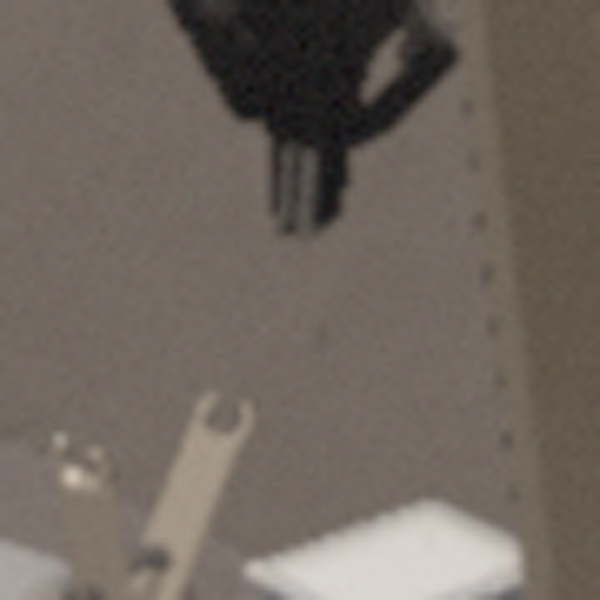

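send_rows([
  [[0,0,0.03,0],[0,0,0.03,0],[0,0,0.019,0],[0,-0.009,0,0],[0,-0.009,0,0],[0,-0.009,0,0],[0,-0.009,0,0],[0,-0.009,0,0]],
])

```text
clock: 5.25
eef_pos: [0.551, -0.2066, 0.216]
tool_rot: [0.992, 0.128, 0.003, -0.005]
ft_force: [1.4, -1.9, 0.3]
grip_width: 0.0003
```

```bash
python3 - <<'E'
from h import *
plan(.028,.212)
look("a5")
E
```

```text
clk 5.25 local 0.002 -0.0854 z 0.216 rotneed [-0.5 -0.4  0.1] F [ 1.4 -1.9  0.3] w 0.000266719281883506
3
[np.float64(-0.001), np.float64(-0.038), np.float64(0.002), np.float64(0.0)]
[np.float64(-0.001), np.float64(-0.038), np.float64(0.002), np.float64(0.0)]
[np.float64(-0.001), np.float64(-0.038), np.float64(0.002), np.float64(0.0)]
phase -23.97 red 66 156.78535089506843
phase -22.93 red 0
```

View pics/a5.png

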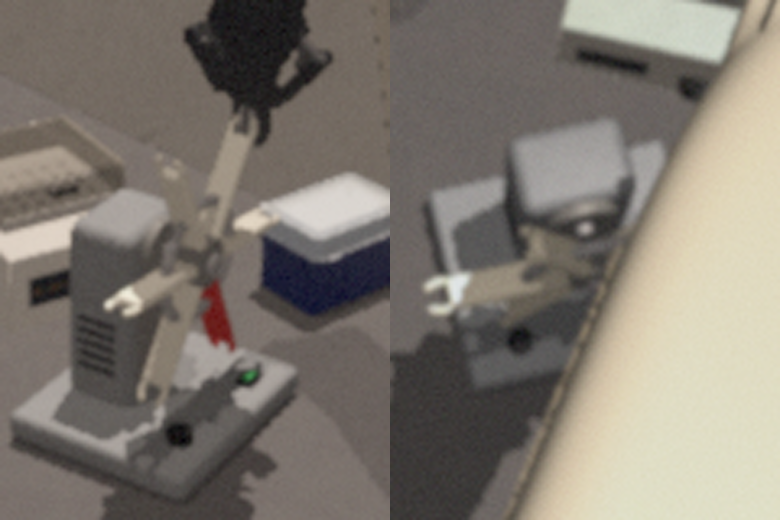

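send_rows([
  [[0,-0.008,0.001,0],[0,-0.008,0.001,0],[0,-0.008,0.001,0],[0,-0.008,0.001,0],[0,-0.008,0,0],[0,-0.008,0,0],[0,-0.008,0,0],[0,-0.008,0,0]],
])

```text
clock: 6.15
eef_pos: [0.5356, -0.1414, 0.2145]
tool_rot: [0.992, 0.127, 0.006, -0.003]
ft_force: [0.2, -0.6, 1.1]
grip_width: 0.0004
```

```bash
python3 - <<'E'
from h import *
plan(.028,.212)
look("a6")
E
```

```text
clk 6.15 local 0.0035 -0.0183 z 0.2145 rotneed [-0.3 -0.7  0. ] F [ 0.2 -0.6  1.1] w 0.0004256630869964369
2
[np.float64(-0.002), np.float64(-0.023), np.float64(0.001), np.float64(0.0)]
[np.float64(-0.002), np.float64(-0.023), np.float64(0.001), np.float64(0.0)]
phase -0.11 red 26 116.71973413874926
phase 0.56 red 0
```

View pics/a6.png

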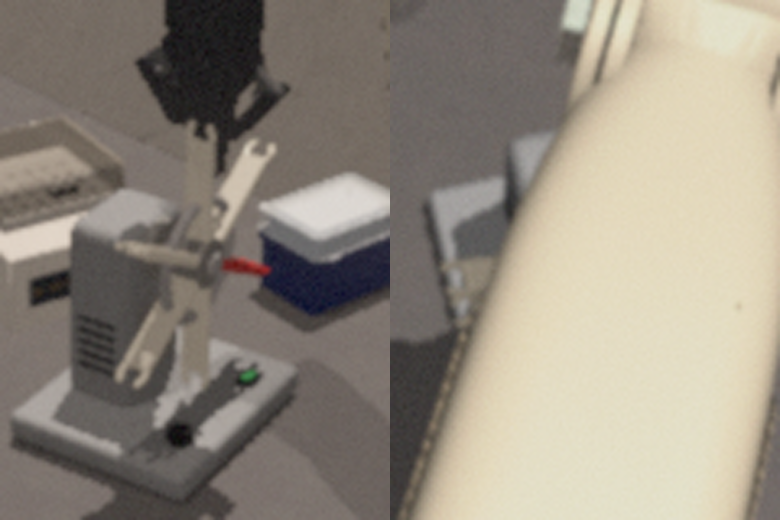

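send_rows([
  [[-0.002,-0.008,0.001,0],[0,-0.008,0.001,0],[0,-0.008,0.001,0],[0,-0.008,0,0],[0,-0.008,0,0],[0,-0.008,0,0],[0,-0.008,0,0],[0,-0.003,0,0]],
])

```text
clock: 7.05
eef_pos: [0.5173, -0.0803, 0.2116]
tool_rot: [0.992, 0.128, 0.006, -0.003]
ft_force: [-1.9, -1.8, -0.1]
grip_width: 0.0
```

```bash
python3 - <<'E'
from h import *
plan(.04,.212)
look("a7")
E
```

```text
clk 7.05 local 0.0012 0.0454 z 0.2116 rotneed [-0.2 -0.7  0.1] F [-1.9 -1.8 -0.1] w 4.6974866177267526e-05
1
[np.float64(-0.001), np.float64(0.005), np.float64(-0.0), np.float64(0.1)]
phase 16.68 red 114 70.83199290800087
phase 12.22 red 263 72.63315738065718
```

View pics/a7.png

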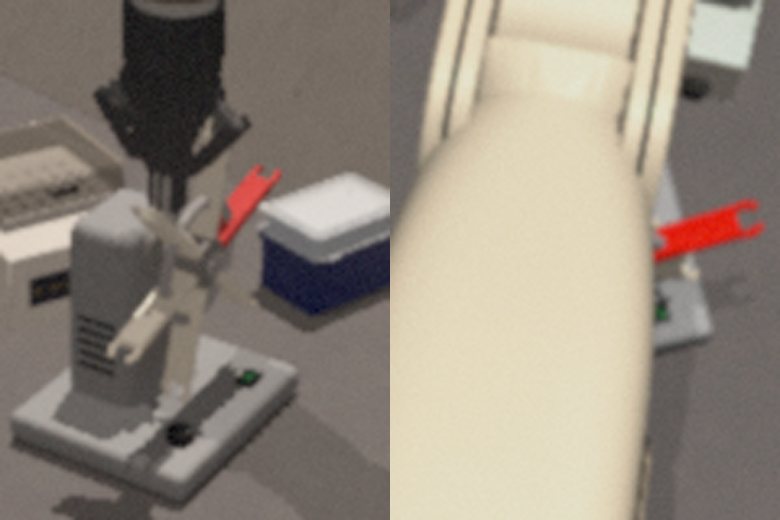

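send_rows([
  [[0,0.006,0,0],[0,0,-0.04,0],[0,0,-0.04,0],[0,0.025,-0.015,0],[0,0.03,0,0],[0,0.03,0,0],[0,0.025,0,0],[0,0,0,0]],
])

```text
clock: 7.95
eef_pos: [0.5459, -0.1996, 0.3075]
tool_rot: [0.992, 0.128, 0.004, -0.004]
ft_force: [0.1, 0.1, -0.6]
grip_width: 0.0003
```

```bash
python3 - <<'E'
from h import *
plan(-.066,.212)
look("a8")
E
```

```text
clk 7.95 local -0.0012 -0.0772 z 0.3075 rotneed [-0.4 -0.6  0.1] F [ 0.1  0.1 -0.6] w 0.0003093928067857299
3
[np.float64(0.0), np.float64(-0.004), np.float64(0.032), np.float64(0.0)]
[np.float64(0.0), np.float64(-0.004), np.float64(0.032), np.float64(0.0)]
[np.float64(0.0), np.float64(-0.004), np.float64(0.032), np.float64(0.0)]
phase 14.43 red 114 70.5847219662919
phase 16.63 red 0
```

View pics/a8.png

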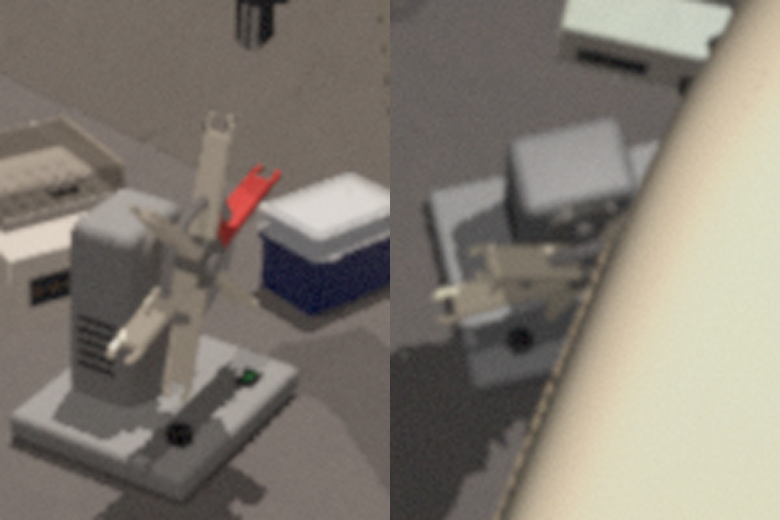

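send_rows([
  [[0,-0.004,0.032,0],[0,-0.004,0.032,0],[0,0,0.03,0],[0,-0.008,0.001,0],[0,-0.008,0.001,0],[0,-0.008,0.001,0],[0,-0.008,0,0],[0,-0.008,0,0]],
])

```text
clock: 8.85
eef_pos: [0.5347, -0.143, 0.2149]
tool_rot: [0.991, 0.131, 0.009, -0.004]
ft_force: [0.6, -1.6, 0.4]
grip_width: -0.0003
```

send_rows([
  [[0,-0.008,0,0],[0,-0.008,0,0],[0,-0.008,0,0],[0,-0.008,0,0],[0,-0.008,0,0],[0,-0.008,0,0],[0,-0.008,0,0],[0,0,0,0]],
])

```text
clock: 9.65
eef_pos: [0.52, -0.0835, 0.2181]
tool_rot: [0.991, 0.132, 0.011, -0.002]
ft_force: [0.1, 0.1, -0.1]
grip_width: -0.0002
```

```bash
python3 - <<'E'
from h import *
plan(.045,.212)
look("a9")
E
```

```text
clk 9.65 local 0.0029 0.0416 z 0.2181 rotneed [-0.1 -1.3  0.5] F [ 0.1  0.1 -0.1] w -0.0002349383905796248
1
[np.float64(-0.003), np.float64(-0.003), np.float64(0.006), np.float64(0.5)]
phase 20.94 red 117 16.910545948670045
phase 16.93 red 1 19.317968492144132
```

View pics/a9.png

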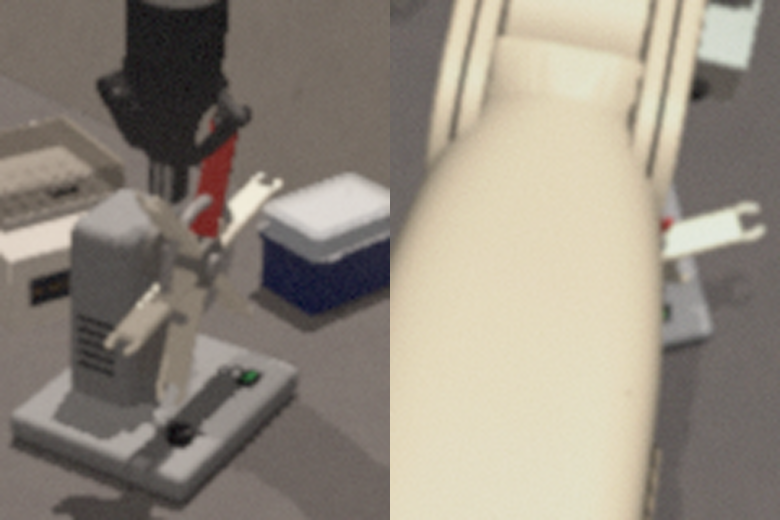

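send_rows([
  [[0,0.006,0,0],[0,0,-0.04,0],[0,0,-0.04,0],[-0.002,0.025,-0.01,0],[0,0.03,0,0],[0,0.03,0,0],[0,0.025,0,0],[0,0,0,0]],
])

```text
clock: 10.55
eef_pos: [0.5468, -0.2047, 0.3089]
tool_rot: [0.991, 0.131, 0.01, -0.003]
ft_force: [0.4, 0.3, -1.3]
grip_width: -0.0003
```

```bash
python3 - <<'E'
from h import *
plan(-.07,.212)
look("b1")
E
```

```text
clk 10.55 local -0.0017 -0.0824 z 0.3089 rotneed [-0.2 -1.1  0.4] F [ 0.4  0.3 -1.3] w -0.0002841867813775705
3
[np.float64(-0.0), np.float64(-0.004), np.float64(0.032), np.float64(0.1)]
[np.float64(-0.0), np.float64(-0.004), np.float64(0.032), np.float64(0.1)]
[np.float64(-0.0), np.float64(-0.004), np.float64(0.032), np.float64(0.1)]
phase 19.12 red 161 17.26326123639546
phase 21.31 red 29 18.245585163059502
```

View pics/b1.png

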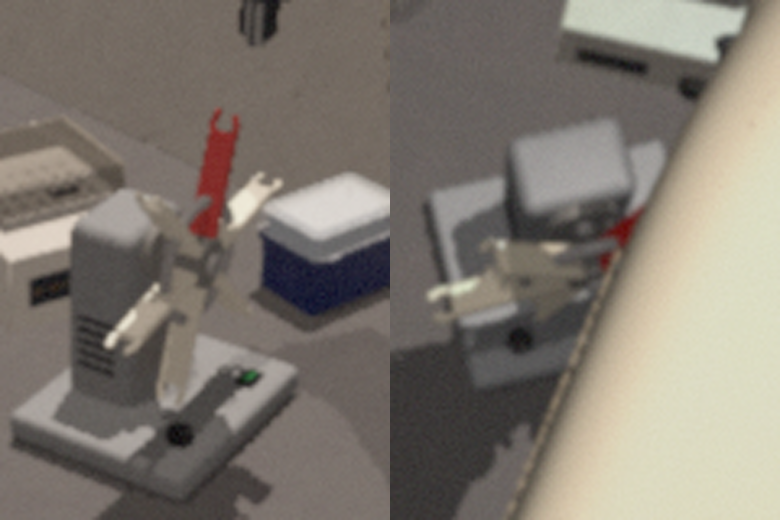

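send_rows([
  [[0,-0.004,0.032,0.2],[0,-0.004,0.032,0.2],[0,0,0.031,0],[0,-0.008,0.001,0],[0,-0.008,0.001,0],[0,-0.008,0.001,0],[0,-0.008,0,0],[0,-0.005,0,0]],
])

```text
clock: 11.45
eef_pos: [0.5373, -0.1513, 0.2154]
tool_rot: [0.991, 0.13, 0.014, -0.002]
ft_force: [0.7, -1.0, -0.7]
grip_width: 0.0002
```

```bash
python3 - <<'E'
from h import *
plan(-.0175,.212)
look("b2")
E
```

```text
clk 11.45 local 0.0026 -0.0283 z 0.2154 rotneed [-0.  -1.6  0.4] F [ 0.7 -1.  -0.7] w 0.00015103568070920932
1
[np.float64(-0.003), np.float64(-0.011), np.float64(0.003), np.float64(0.4)]
phase 5.25 red 187 3.4470730553907107
phase 6.49 red 0
```

View pics/b2.png

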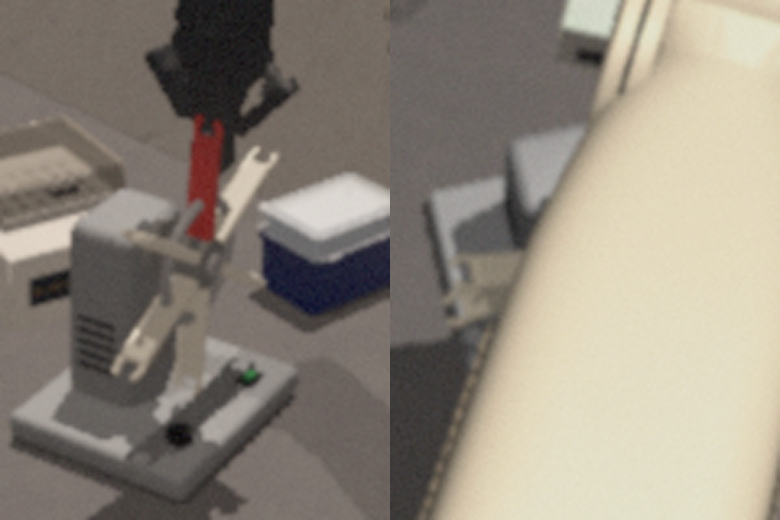

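```bash
cat >>h.py <<'E'
from scipy.optimize import least_squares
def fit(cams,th0,free=True,off=None):
    """th0 deg; fit spokes as boxes r .055-.106, half thickness .005, half width .012"""
    Q=[]
    for c in cams:
        P,ok=cloud(c);L=P-hub;x=L@X;y=L@Y;z=L[...,2];r=np.hypot(y,z)
        im=c["image"].astype(int); m=ok&(abs(x)<.017)&(r>.06)&(r<.104)&(im.max(-1)>110)
        Q.append(np.c_[x[m],y[m],z[m]])
    Q=np.vstack(Q)
    def f(p):
        if free: th,oy,oz,ox=p
        else: th=p[0];oy,oz,ox=off
        x=Q[:,0]-ox;y=Q[:,1]-oy;z=Q[:,2]-oz
        a=np.arctan2(-y,z)-th; a=(a+np.pi/6)%(np.pi/3)-np.pi/6; r=np.hypot(y,z); t=r*np.sin(a)
        dt=abs(t)-.005;dx=abs(x)-.012
        o=np.hypot(np.maximum(dt,0),np.maximum(dx,0)); i=np.minimum(np.maximum(dt,dx),0)
        return (o+i)
    s=least_squares(f,[np.deg2rad(th0)]+([0,0,0] if free else []),loss='soft_l1',f_scale=.0015,x_scale=[.02]+([.002]*3 if free else []))
    e=f(s.x); return len(Q),np.rad2deg(s.x[0]).round(2),s.x[1:].round(4),'rms med',np.median(abs(e)).round(4)
E
python3 - <<'E'
from h import *
import pickle;d=pickle.load(open("c0.pkl","rb"))
print(fit([d["scene"]],-17));print(fit([d["top"]],-17));print(fit(list(d.values()),-17))
c=viewer.camera("scene");print(fit([c],5))
E
```

```text
(573, np.float64(-17.28), array([-0.0017,  0.0025,  0.0016]), 'rms med', np.float64(0.0011))
(662, np.float64(-17.35), array([-0.004, -0.001,  0.001]), 'rms med', np.float64(0.0008))
(1235, np.float64(-17.1), array([-0.0026,  0.0002,  0.0015]), 'rms med', np.float64(0.0014))
(609, np.float64(3.94), array([-0.0019,  0.0024,  0.0019]), 'rms med', np.float64(0.0012))
```

send_rows([
  [[0,-0.002,0,0],[0,-0.002,0,0],[0,-0.002,0,0],[0,0,0,0],[0,0,0,0],[0,0,0,0],[0,0,0,0],[0,0,0,0]],
])

```text
clock: 12.4
eef_pos: [0.5362, -0.1466, 0.2154]
tool_rot: [0.991, 0.13, 0.014, -0.002]
ft_force: [0.5, -0.5, 0.6]
grip_width: -0.0004
```

```bash
python3 - <<'E'
from h import *
plan(-.0175,.212)
for i in range(2):
  c=viewer.camera("scene");print(fit([c],2))
E
```

```text
clk 12.4 local 0.0027 -0.0235 z 0.2154 rotneed [-0.  -1.7  0.3] F [ 0.5 -0.5  0.6] w -0.00039412875959046663
1
[np.float64(-0.003), np.float64(-0.006), np.float64(0.003), np.float64(0.3)]
(601, np.float64(1.89), array([-0.0016,  0.0021,  0.0019]), 'rms med', np.float64(0.0014))
(595, np.float64(1.71), array([-0.0019,  0.0023,  0.002 ]), 'rms med', np.float64(0.0012))
```

send_rows([
  [[0,-0.0015,0,0],[0,-0.0015,0,0],[0,-0.0015,0,0],[0,0,0,0],[0,0,0,0],[0,0,0,0],[0,0,0,0],[0,0,0,0]],
])

```text
clock: 13.3
eef_pos: [0.535, -0.1422, 0.2154]
tool_rot: [0.991, 0.129, 0.014, -0.002]
ft_force: [0.2, -0.6, 0.6]
grip_width: -0.0
```

```bash
python3 - <<'E'
from h import *
plan(-.0175,.212)
for i in range(3):
  c=viewer.camera("scene");print(fit([c],0))
E
```

```text
clk 13.3 local 0.0027 -0.019 z 0.2154 rotneed [ 0.  -1.7  0.3] F [ 0.2 -0.6  0.6] w -2.217812467303171e-05
1
[np.float64(-0.003), np.float64(-0.002), np.float64(0.003), np.float64(0.3)]
(601, np.float64(-0.81), array([-0.0017,  0.0019,  0.0019]), 'rms med', np.float64(0.0014))
(608, np.float64(-0.72), array([-0.0019,  0.0023,  0.0021]), 'rms med', np.float64(0.0012))
(604, np.float64(-0.73), array([-0.0018,  0.0026,  0.0019]), 'rms med', np.float64(0.0012))
```

send_rows([
  [[0,0.008,0,0],[0,0.008,0,0],[0,0.01,-0.02,0],[0,0,-0.04,0],[0,0,-0.04,0],[0,0.03,0,0],[0,0.04,0,0],[0,0.04,0,0]],
])

```text
clock: 14.25
eef_pos: [0.568, -0.2772, 0.3201]
tool_rot: [0.991, 0.133, 0.015, -0.002]
ft_force: [0.0, 0.8, 0.1]
grip_width: -0.0
```

send_rows([
  [[-0.03,0.03,0,0],[-0.03,0.04,0,0],[-0.03,0.04,0,0],[-0.03,0.04,0,0],[-0.03,0.04,0,0],[-0.03,0.04,0,0],[0,0,0,0],[0,0,0,0]],
])

```text
clock: 15.05
eef_pos: [0.4518, -0.5586, 0.3041]
tool_rot: [0.992, 0.129, 0.013, -0.005]
ft_force: [0.3, 0.3, 1.3]
grip_width: -0.0001
```

```bash
python3 - <<'E'
from h import *
plan(-.0175,.212)
import pickle
c=look("b3"); pickle.dump(c,open("c1.pkl","wb"))
t=viewer.camera("top");print(fit([c[0]],0),fit([c[1]],0),fit(c,0),fit([t],0))
# stand pose
for n,k in zip(("scene","top"),c):
    P,ok=cloud(k);b=(ok&(P[...,2]>.02)&(P[...,2]<.034)&(abs(P[...,0]-.45)<.2)&(abs(P[...,1]+.12)<.2)).astype(np.uint8)
    kk,l,s,ce=cv2.connectedComponentsWithStats(b);i=1+np.argmax(s[1:,4]);print(cv2.minAreaRect(P[l==i][:,:2].astype(np.float32)))
E
```

```text
clk 15.05 local -0.1828 -0.4009 z 0.3041 rotneed [-0.4 -1.5  0.2] F [0.3 0.3 1.3] w -0.00012658748549625865
11
[np.float64(0.017), np.float64(-0.035), np.float64(0.009), np.float64(0.0)]
[np.float64(0.017), np.float64(-0.035), np.float64(0.009), np.float64(0.0)]
[np.float64(0.017), np.float64(-0.035), np.float64(0.009), np.float64(0.0)]
[np.float64(0.016), np.float64(-0.035), np.float64(0.009), np.float64(0.0)]
[np.float64(0.016), np.float64(-0.035), np.float64(0.009), np.float64(0.0)]
[np.float64(0.016), np.float64(-0.035), np.float64(0.009), np.float64(0.0)]
[np.float64(0.016), np.float64(-0.035), np.float64(0.009), np.float64(0.0)]
[np.float64(0.016), np.float64(-0.035), np.float64(0.009), np.float64(0.0)]
[np.float64(0.016), np.float64(-0.035), np.float64(0.009), np.float64(0.0)]
[np.float64(0.016), np.float64(-0.035), np.float64(0.009), np.float64(0.0)]
[np.float64(0.016), np.float64(-0.035), np.float64(0.009), np.float64(0.0)]
phase -0.64 red 160 -2.100514725009629
phase -0.36 red 76 0.10080937583294697
(514, np.float64(-0.88), array([-0.0013,  0.0021,  0.0017]), 'rms med', np.float64(0.0012)) (637, np.float64(-0.77), array([-0.004 , -0.001 ,  0.0011]), 'rms med', np.float64(0.0009)) (1151, np.float64(-0.51), array([-0.0022,  0.    ,  0.0015]), 'rms med', np.float64(0.0014)) (629, np.float64(-0.82), array([-0.0041, -0.001 ,  0.0008]), 'rms med', np.float64(0.0008))
((0.5618757605552673, -0.11678598076105118), (0.17195424437522888, 0.20827698707580566), 14.8706693649292)
((0.5103795528411865, -0.13307970762252808), (0.0624689906835556, 0.19930514693260193), 15.53825569152832)
```

View pics/b3.png

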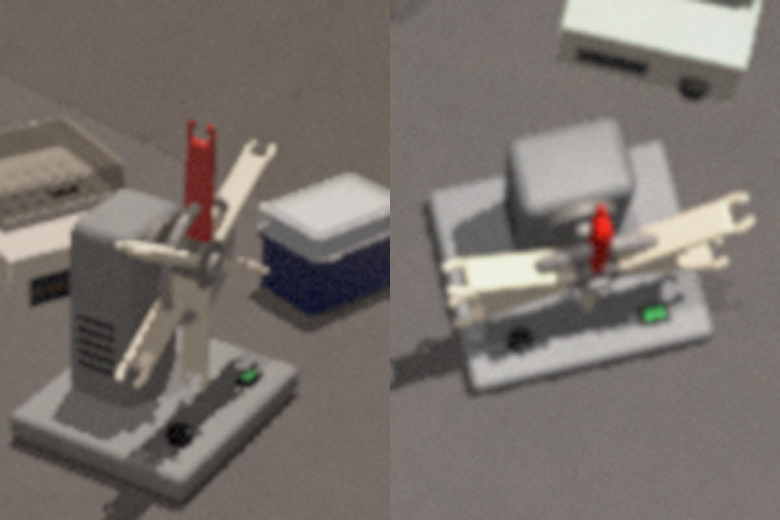

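```bash
python3 - <<'E'
from h import *
o=bot.get_obs();print(o["clock"],abs(o["joint_vel"]).max())
print(order.job_done())
E
```

```text
15.2 0.02813814242483652
the job is handed in; nothing more can be done
None
```

The red spoke now points straight up to within about 1°, and the job is handed in at 15.2 s. With the shut fingertips I pushed one spoke after another, turning the wheel counter-clockwise seen from the front by about 163°. Three pushes moved it, the last on the red spoke, finished with small nudges.

**Last checks, with the arm withdrawn:**
- **Wheel angle:** model fits on the two cameras put the red spoke between −0.5° and −0.9°, leaning slightly to the stand's +y side. I left that rather than risk another nudge.
- **Stand:** the fully visible base outline from the scene camera matches its starting pose to about 1 mm and 0.2°. The top camera's partial outline gave 0.3 cm and 1.1° of difference. I put that down to spoke cover and edge noise, not movement.
- **Contact:** the force readings I took stayed around 3 N or less. I planned the path clear of the other objects and saw no contact with any of them, but I did not measure their positions afterwards.

**What went wrong or disagreed:**
- **First push:** it did not turn the wheel. The fingertips slid over the end of a white spoke at about 1 N.
- **Fingertip position:** the cameras showed the shut fingertips about 15 mm behind the TCP, not the stated 11 mm ahead. After I allowed for that, the pushes worked.

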